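# Hold a side plate against the sprung stop of an assembly jig

## Task

Take the longer of the two aluminium plates out of the plate rack, lower it on edge into the groove of the assembly jig until it stands fully down on the groove's floor, then slide it along the groove against the sprung stop and press with a steady force of about 10 N (the stop pushed about half-way in, never fully in), as a third hand for the colleague who will screw it fast. The program finishes while still gripping the plate and holding that push: do not let go. Leave the shorter plate in the rack and the small transformers where they stand.

Things in the scene. Friction and masses are not known exactly. Their poses are not given: they have to be found in the camera images.
- long_plate_centre (a point): centre of the longer aluminium plate: a loose flat slab 130 mm long (its x), 8 mm thick (its y) and 80 mm tall (its z, up), about 0.2 kg, the same end for end. It starts standing on its long edge in one of the rack's two slots, its lower edge 10 mm and its top edge 90 mm above the bench; grip it across the 8 mm thickness at its top edge.
- short_plate_centre (a point): centre of the shorter plate: 85 mm long (x), 8 mm thick (y), 80 mm tall (z), standing the same way in the other slot of the rack; it stays there.
- rack: fixed grey plastic plate rack, 150 mm (x) by 160 mm (y), origin under its centre at bench height. Two straight slots along its x, 90 mm apart (at y = -45 and +45 mm), each 11 mm wide between low walls 10 mm thick that rise from the slot floor (z = 10 mm) to z = 30 mm. The slots are open at their ends.
- jig: fixed assembly jig, base 280 x 75 mm, origin at bench height. Groove along its x at y = 0, x -95 to +80 mm, open at top and ends: floor z = 12 mm, 11 mm wide up to z = 38 mm, then flared lips, 23 mm wide at z = 46 mm. Sprung stop at the +x end on a housing (x 118 to 162 mm, 50 mm wide, 85 mm tall). Plate fully down: centre at z = 52, top edge at z = 92 mm.
- stop_face (a point): centre of the face of the sprung stop, a black pad 30 mm wide (y), 24 mm tall and 10 mm thick on a steel rod; the face looks to the jig's -x, down the groove, and at rest lies at x = +85 mm, z = 62 mm in the jig's frame. It moves with the pad; its axes are those of the jig.
- stop (a joint): how far the sprung stop is pushed in, in m: 0 at rest, 0.020 fully in (pushed to the jig's +x). Spring of 1 N per mm without preload: 10 N pushes it 0.010 in. It springs back when released.
- coil0_centre (a point): small transformer: a dark steel core 44 x 36 mm and 36 mm tall with a copper winding (50 mm wide) through it and a thin black terminal board on top (46 mm tall in all); loose on the bench, a bystander; the point is 18 mm above its underside
- coil1_centre (a point): small transformer: a dark steel core 44 x 36 mm and 36 mm tall with a copper winding (50 mm wide) through it and a thin black terminal board on top (46 mm tall in all); loose on the bench, a bystander; the point is 18 mm above its underside
- coil2_centre (a point): small transformer: a dark steel core 44 x 36 mm and 36 mm tall with a copper winding (50 mm wide) through it and a thin black terminal board on top (46 mm tall in all); loose on the bench, a bystander; the point is 18 mm above its underside
Things that resemble listed ones, but are neither listed nor needed, are in the scene too. What is shaped like the part that bears long_plate_centre but green, turquoise or yellow is not meant.

How it is judged (in metres and radians):
On the way:
1. the longer plate stands fully down in the jig's groove, the stop not yet pressed (z of long_plate_centre in the frame of jig between 0.049 and 0.056 m and y of long_plate_centre in the frame of jig between -0.004 and 0.004 m and angle between the x axis of long_plate_centre and the x axis of jig, either way round below 0.06 rad and angle between long_plate_centre's own z axis and vertical below 0.1 rad and value of joint stop below 0.003 m), for 0.2 s.
At the end, for the whole second after the job is handed in: Through the last second the fingers still hold the longer plate, at rest in the groove: lower edge within 4 mm of the floor, within 0.06 rad of the groove and 0.1 rad of upright, pressing the stop in by 6 to 14 mm (contact force 5 to 15 N) (z of long_plate_centre in the frame of jig between 0.049 and 0.056 m and y of long_plate_centre in the frame of jig between -0.004 and 0.004 m and angle between the x axis of long_plate_centre and the x axis of jig, either way round below 0.06 rad and angle between long_plate_centre's own z axis and vertical below 0.1 rad and value of joint stop between 0.006 and 0.014 m and contact force between long_plate and stop between 5 and 15 N and contact force between the fingers and long_plate above 3 N and linear speed of long_plate below 0.02 m/s); the arm keeps its last pose, push and grip.
It fails at once if the sprung stop is driven fully in (over 19 mm) (value of joint stop above 0.019 m).
It fails at once if the shorter plate is moved more than 25 mm (distance of short_plate_centre from where it was at the start of the episode above 0.025 m).
It fails at once if a small transformer is moved more than 30 mm (distance of any of coil0_centre, coil1_centre, coil2_centre from where it was at the start of the episode above 0.03 m).
It also fails if it takes over 51 s, if anything falls off the work surface, if the arm or the gripper's body presses on something with over 40 N, if the wrist force passes 120 N, or if a joint passes its speed limit or range.

## Robot

A 6-joint arm with a two-finger parallel gripper is mounted at the origin on the work surface. World frame = base frame: x ahead of the robot, y to its left, z up, the work surface at z = 0. Lengths are in mm, angles in rad, forces in N, time in s.
With the tool pointing down it reaches from about 300 to 775 mm from the base axis. Payload 14.6 kg.
Tool frame: the origin (TCP) lies between the finger pads; the fingertips stand 19 mm ahead of it and the grasp point (between the pads) is the TCP (manip.tcp_to_tips is the distance from the TCP to the fingertips, in mm); x points along the fingers, z is the direction in which the jaws open and shut, and the axes are right-handed (so a half turn about x gives the same grasp; the last joint's range is limited). The gripper opens to 94 mm and grips with 3 to 60 N. Pads are 16 mm wide; open, the fingers measure 119 mm over their backs; the gripper's body (75 mm by 177 mm) begins 78 mm behind the grasp point.
Start: joints at [-1.299, 0.3, 1.521, -0, 1.321, -0.067], TCP at [182.788, -518.727, 224.446] pointing down, gripper open.
Joint ranges: [-3.03, 3.03], [-0.79, 2.21], [0.23, 2.52], [-1.04, 4.18], [0, 3.07], [-2.55, 2.55]. Speed limits (rad/s): [2.22, 2.22, 2.57, 3.14, 3.14, 3.14].

## Interface

Orientations are given as [roll, pitch, yaw] about the fixed x, y, z axes, in that order (R = Rz(yaw) Ry(pitch) Rx(roll)).
In Python, from cell import manip gives the robot as it stands.
- The arm moves only by the tool jog_arm, never from a script. Its argument "moves" is a list that holds one entry, the list of rows, each a list of 6 numbers: the shift along the world's x, y, z in mm, then the turn, a rotation vector about the world's x, y, z in degrees. In form: [[[dx, dy, dz, wx, wy, wz], ...]]. A call has 1 to 5 rows; each row shifts and turns the pose as measured when the row begins; what a row does not reach is not made up. A row lasts 1/10 s, in which the tool goes at most 50 mm and 8.59 degrees, less where a joint would pass 70% of its speed; a pose out of reach is approached as far as the arm can. A call is refused whole if a number of a shift passes 50 or a number of a turn 8.59, either way. A call with a gripper value outside its range is refused whole. "gripper" is the opening, from -1 (shut) to 1 (fully open), set as the call begins (left out, the last holds). The fingers move at their own pace and stop on an object; "squeeze" is the grip in N (left out, the last holds). Time passes only in rows, so rows that do not move let the fingers close. It gives the time, the measured TCP pose, the force and the opening at its end, in the units of the state.
- manip.read_state(): the state, without advancing time (a new reading comes with each control period).
- manip.camera(name): name is "side" or "top" or "wrist"; returns (picture, depth): 480x640x3 uint8, blue, green, red; 480x640 float32, mm along the optical axis (not along the pixel's ray), 0 where there is no reading.
- manip.camera_params(name): a dict with "fx", "fy", "cx", "cy" (pixels), "dist" ([k1, k2, p1, p2, k3] as OpenCV has them; the pictures are not rectified), "rvec" (rotation vector, rad) and "tvec" (3), from world to camera coordinates, as OpenCV has them. Camera axes: x right, y down, z forward; pixel columns grow to the right and rows downward; lengths in mm; the calibration is good to about 2 mm. A picture is of the moment at which its call begins: read the wrist's pose just before it. camera_params takes no time and is no camera call; for the wrist camera it gives the pose at the moment of the call.
- manip.sign_off(): hands the job in, once; it reports no verdict.
The state is a dict: "clock": time; "joints": joint angles; "qd": joint speeds; "effort": joint torques, N m; "eef_pos": TCP position; "eef_rot": TCP orientation; "wrist_force": force on the tool from outside, world axes, zero at the start; "moment": the same for the moment, N m; "finger_gap": finger opening in mm.
Only numpy, scipy, OpenCV 4.12 (cv2) and the standard library are available. Lean on these libraries where they do the work, as an engineer would, in place of code of your own. Each camera call takes 0.05 s, during which the arm holds its last target. There are 200 camera calls.

## Working session

There is one attempt and no reset: what is moved stays moved. The work goes in short steps, Python scripts to look and compute and a tool call to move; the robot and the scene stay as the last step left them, time stands still between calls to the robot, and variables do not carry over. Pictures are saved under pics/ and viewed, about 8 in all and at most 12, crops included, and the job is handed in when it is done.

Besides the shell and the picture viewer there is one more tool, called after "Emit:" by a JSON object that holds its "name" and its "arguments". jog_arm: Moves the arm, as the interface text tells. Its arguments: {"type":"object","properties":{"moves":{"type":"array","items":{"type":"array","items":{"type":"array","items":{"type":"number"}}}},"gripper":{"type":"number"},"squeeze":{"type":"number"}},"required":["moves"]}

```bash
mkdir -p pics; ls
cat > h.py <<'E'
from cell import manip
import numpy as np, cv2
def grab(n):
    p=manip.camera_params(n); im,d=manip.camera(n); return im,d,p
def xyz(d,p,uv=None):
    K=np.array([[p['fx'],0,p['cx']],[0,p['fy'],p['cy']],[0,0,1.]])
    h,w=d.shape
    g=np.stack(np.meshgrid(np.arange(w),np.arange(h)),-1).reshape(-1,1,2).astype(np.float32)
    n=cv2.undistortPoints(g,K,np.array(p['dist'],float)).reshape(h,w,2)
    c=np.dstack([n[...,0]*d,n[...,1]*d,d])
    R=cv2.Rodrigues(np.array(p['rvec'],float))[0]
    P=(c-np.array(p['tvec'],float).reshape(3))@R
    P[d<=0]=np.nan
    return P
E
python3 - <<'E'
from h import *
for n in ['top','side']:
    im,d,p=grab(n); cv2.imwrite(f'pics/{n}0.png',im); np.savez(f'{n}0.npz',im=im,P=xyz(d,p)); print(n,p)
print(manip.read_state())
E
```

```text
pics
top {'fx': 535.7508643487286, 'fy': 535.7508643487286, 'cx': 324.04185198668563, 'cy': 230.72825498007364, 'dist': array([-0.09134692,  0.        ,  0.        ,  0.        ,  0.        ]), 'rvec': array([ 2.11871796, -2.16588166,  0.12002747]), 'tvec': array([ 118.51708842,  505.20195566, 1016.66975029])}
side {'fx': 451.4787192205278, 'fy': 451.4787192205278, 'cx': 314.6255323122717, 'cy': 248.4815469948106, 'dist': array([0.00141008, 0.        , 0.        , 0.        , 0.        ]), 'rvec': array([ 0.67826083, -2.44939343,  1.35272199]), 'tvec': array([473.13328588, 145.29028202, 733.83831078])}
{'clock': 0.1, 'joints': array([-1.29858973e+00,  3.00395676e-01,  1.52153236e+00, -1.12840189e-05,
        1.32066256e+00, -6.65962785e-02]), 'qd': array([-0.00197261, -0.0001606 , -0.00325601, -0.00097379, -0.0005356 ,
       -0.00044326]), 'effort': array([ 1.47387691e-03, -5.32644582e+01, -3.53285086e+01,  7.09062768e-02,
        2.34920578e-02, -9.23024822e-05]), 'eef_pos': array([ 182.73631785, -518.53023973,  223.94829226]), 'eef_rot': array([3.0859485 , 1.56979832, 1.85395786]), 'wrist_force': array([ 1.21232598, -0.02801326,  0.85269667]), 'moment': array([-0.01679569,  0.03527948, -0.00452884]), 'finger_gap': 94.17734921873495}
```

View pics/top0.png

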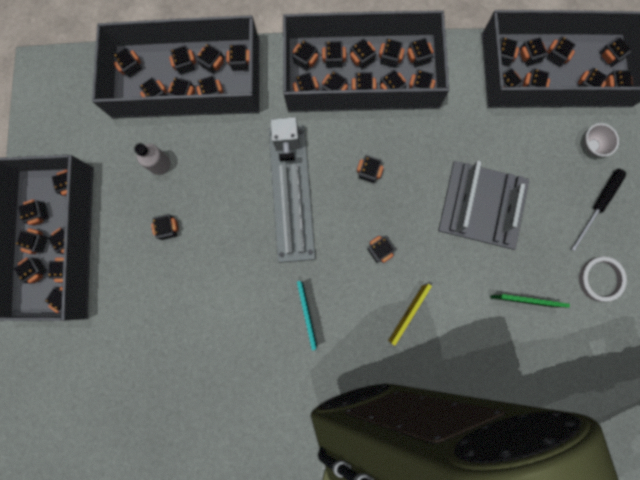

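View pics/side0.png

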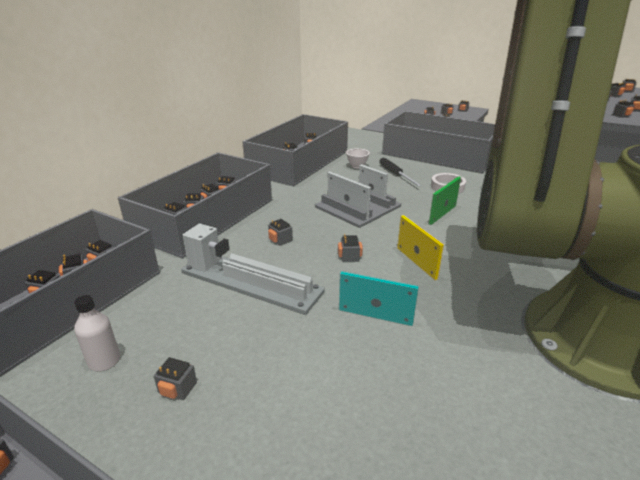

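The top view shows two aluminium plates in the rack: long candidate at about (472,196), shorter at (519,205). The jig groove is at (290,210) with its stop housing at (286,130). The turquoise, yellow and green slabs at (308,315), (411,314) and (530,299) are decoys. Next I measure with depth and confirm the plates in a crop.

```bash
cat > m.py <<'E'
from h import *
def fit(Q,name):
    r=cv2.minAreaRect(Q[:,:2].astype(np.float32)); b=cv2.boxPoints(r)
    e=[b[1]-b[0],b[2]-b[1]]; l=max(e,key=np.linalg.norm); 
    print(name,len(Q),'c',np.round(r[0],1),'size',np.round(sorted(r[1]),1),'ang',round(np.degrees(np.arctan2(l[1],l[0])),2)%180,'z',np.round(np.median(Q[:,2]),1))
    return r
E
python3 - <<'E'
from m import *
z=np.load('top0.npz'); im,P=z['im'],z['P']
Z=P[...,2]
def reg(u0,u1,v0,v1,lo,hi):
    S=P[v0:v1,u0:u1].reshape(-1,3); return S[(S[:,2]>lo)&(S[:,2]<hi)]
print('bench z',np.nanmedian(Z[330:360,100:300]))
fit(reg(455,495,150,240,84,100),'long'); fit(reg(500,535,165,240,84,100),'short')
fit(reg(430,540,150,260,4,14),'rack base')
fit(reg(262,325,110,270,4,30),'jigbase'); fit(reg(262,325,160,270,40,52),'lips'); fit(reg(262,310,105,170,78,95),'housing'); fit(reg(270,305,140,170,60,78),'pad')
for v in range(170,250,16): print(v,[(u,int(Z[v,u])) for u in range(270,316,2)])
c=cv2.resize(im[110:280,250:540],None,fx=2.7,fy=2.7,interpolation=cv2.INTER_CUBIC); cv2.imwrite('pics/crop1.png',c)
E
```

```text
bench z 0.22048476581300558
long 315 c [ 565.5 -173.1] size [  9.7 130.5] ang 165.25 z 90.1
short 234 c [ 540.8 -259.4] size [10.3 83.1] ang 163.70999 z 89.7
rack base 3421 c [ 560. -223.] size [226.7 230.5] ang 88.72 z 10.2
jigbase 3363 c [601.9 171. ] size [129.5 332.1] ang 178.83 z 12.3
lips 758 c [558.6 170.3] size [ 34.8 181.6] ang 3.84 z 43.8
housing 586 c [685.6 178.8] size [50.2 75.8] ang 3.96 z 85.3
pad 223 c [664.1 176.8] size [35. 49.] ang 94.89 z 70.4
170 [(270, 0), (272, 13), (274, 7), (276, 14), (278, 11), (280, 39), (282, 43), (284, 46), (286, 38), (288, 14), (290, 11), (292, 38), (294, 43), (296, 46), (298, 22), (300, 12), (302, 10), (304, 11), (306, 11), (308, 12), (310, 0), (312, 0), (314, 0)]
186 [(270, -1), (272, -2), (274, 11), (276, 12), (278, 11), (280, 12), (282, 40), (284, 43), (286, 43), (288, 19), (290, 14), (292, 14), (294, 41), (296, 45), (298, 39), (300, 11), (302, 14), (304, 12), (306, 12), (308, 14), (310, 1), (312, 0), (314, -1)]
202 [(270, -1), (272, 0), (274, 12), (276, 12), (278, 14), (280, 10), (282, 11), (284, 47), (286, 42), (288, 40), (290, 12), (292, 13), (294, 38), (296, 39), (298, 42), (300, 39), (302, 10), (304, 15), (306, 12), (308, 14), (310, 11), (312, 0), (314, -1)]
218 [(270, 1), (272, 1), (274, 2), (276, 9), (278, 9), (280, 10), (282, 11), (284, 37), (286, 50), (288, 41), (290, 28), (292, 10), (294, 12), (296, 37), (298, 41), (300, 37), (302, 10), (304, 14), (306, 13), (308, 12), (310, 11), (312, 6), (314, 2)]
234 [(270, 0), (272, -2), (274, -3), (276, 13), (278, 10), (280, 16), (282, 14), (284, 12), (286, 47), (288, 45), (290, 39), (292, 13), (294, 11), (296, 12), (298, 44), (300, 44), (302, 38), (304, 8), (306, 11), (308, 13), (310, 12), (312, 8), (314, 0)]
```

View pics/crop1.png

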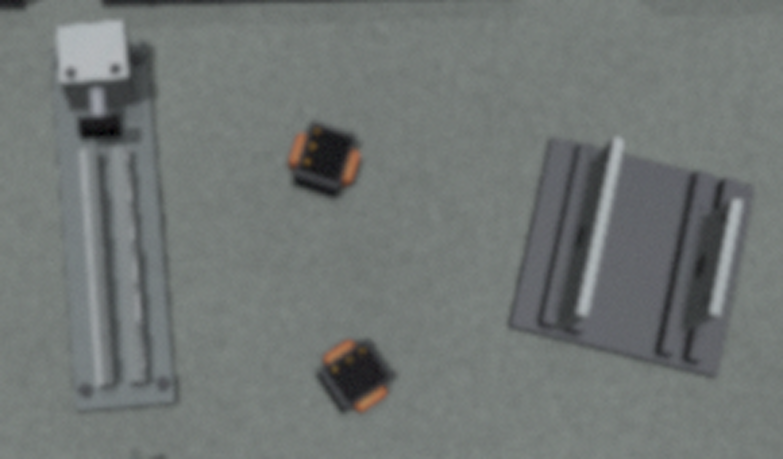

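The crop confirms it: the plate at crop (600,230) is the long one (130 mm measured against 83 mm for the other), bare aluminium and in the left slot. Now I refine the axes.

Run:
```python
from m import *
from scipy.spatial.transform import Rotation as Ro
z=np.load('top0.npz'); P=z['P'];Z=P[...,2]
def reg(u0,u1,v0,v1,lo,hi):
    S=P[v0:v1,u0:u1].reshape(-1,3); return S[(S[:,2]>lo)&(S[:,2]<hi)]
def line(Q,n):
    l=cv2.fitLine(Q[:,:2].astype(np.float32),cv2.DIST_HUBER,0,.01,.01).ravel(); l*=1
    d=l[:2]*np.sign(l[0]); t=(Q[:,:2]-l[2:])@d; print(n,'ang',np.degrees(np.arctan2(d[1],d[0])),'p',l[2:]+d*(np.percentile(t,1)+np.percentile(t,99))/2,'len',np.ptp(np.percentile(t,[1,99])))
    return d
line(reg(455,495,150,240,85,96),'long'); line(reg(500,535,165,240,85,96),'short')
# groove: per row gap midpoint
pts=[]
for v in range(168,248):
    w=Z[v,276:306]; h=np.where(w>30)[0]
    if len(h)<4: continue
    g=np.diff(h); k=g.argmax()
    if g[k]>=3:
        a,b=h[k]+276,h[k+1]+276
        pts.append((P[v,a]+P[v,b])/2)
pts=np.array(pts); line(pts,'groove')
Q=reg(262,325,160,270,34,52); d=line(Q,'lips')
Q=reg(262,310,105,170,82,90); print('housing top'); fit(Q,'h')
R=Ro.from_euler('xyz',manip.read_state()['eef_rot']).as_matrix(); print(R.round(3)); print('jaw ang',np.degrees(np.arctan2(R[1,2],R[0,2])))
```

```text
long ang -14.962259 p [ 564.81722391 -172.82948953] len 126.78998338246936
short ang -16.328707 p [ 541.04962632 -259.41985785] len 81.95211561646354
groove ang 3.5096633 p [555.99656215 169.96514864] len 155.42749466833118
lips ang -0.60344625 p [555.03598553 170.58020534] len 173.09890464092453
housing top
h 546 c [700.7 179.9] size [45.4 50.2] ang 93.81 z 85.5
[[-0.     0.943  0.332]
 [ 0.001  0.332 -0.943]
 [-1.     0.    -0.001]]
jaw ang -70.58786302901055
```

Emit:
{"name": "jog_arm", "arguments": {"moves": [[[38,35,0,0,0,-7],[38,35,0,0,0,-7],[38,35,0,0,0,-7],[38,35,0,0,0,-7],[38,35,0,0,0,-7]]], "gripper": 1, "squeeze": 50}}

```text
clock: 0.6
eef_pos: [363.5, -349.3, 222.0]
eef_rot: [-2.679, 1.567, 1.742]
wrist_force: [0.6, -0.5, 0.7]
finger_gap: 94.1
```

Emit:
{"name": "jog_arm", "arguments": {"moves": [[[40,35,0,0,0,0],[40,35,0,0,0,0],[40,35,0,0,0,0],[40,35,0,0,0,0],[40,35,0,0,0,0]]]}}

```text
clock: 1.1
eef_pos: [550.1, -182.7, 221.4]
eef_rot: [-2.435, 1.566, 1.981]
wrist_force: [0.2, -0.6, 0.4]
finger_gap: 93.8
```

```bash
cat > st.py <<'E'
from h import *
from scipy.spatial.transform import Rotation as Ro
s=manip.read_state(); R=Ro.from_euler('xyz',s['eef_rot']).as_matrix()
print(s['clock'],s['eef_pos'].round(1),'jaw',np.degrees(np.arctan2(R[1,2],R[0,2])).round(2),'down',R[:,0].round(3),'F',s['wrist_force'].round(1),'M',s['moment'].round(2),'gap',s['finger_gap'],'j',s['joints'].round(2))
E
python3 - <<'E'
from st import *
from m import *
im,d,p=grab('wrist'); cv2.imwrite('pics/w1.png',im); P=xyz(d,p); S=P.reshape(-1,3)
L=np.array([565,-173]); M=(S[:,2]>84)&(S[:,2]<97)&(np.hypot(*(S[:,:2]-L).T)<75); Q=S[M]
m=M.reshape(d.shape); fit(Q,'long'); l=cv2.fitLine(Q[:,:2].astype(np.float32),cv2.DIST_HUBER,0,.01,.01).ravel(); print(np.degrees(np.arctan2(l[1],l[0])),l)
E
```

```text
1.1 [ 550.1 -182.7  221.4] jaw -106.99 down [-0.002  0.005 -1.   ] F [ 0.2 -0.6  0.4] M [-0.04  0.02 -0.03] gap 93.8411389252187 j [-0.39  0.37  1.43  0.    1.34  1.48]
long 1669 c [ 564.1 -174.7] size [  8.1 129.1] ang 164.79 z 90.4
-15.186812 [ 9.6507680e-01 -2.6196709e-01  5.6714130e+02 -1.7565398e+02]
```

View pics/w1.png

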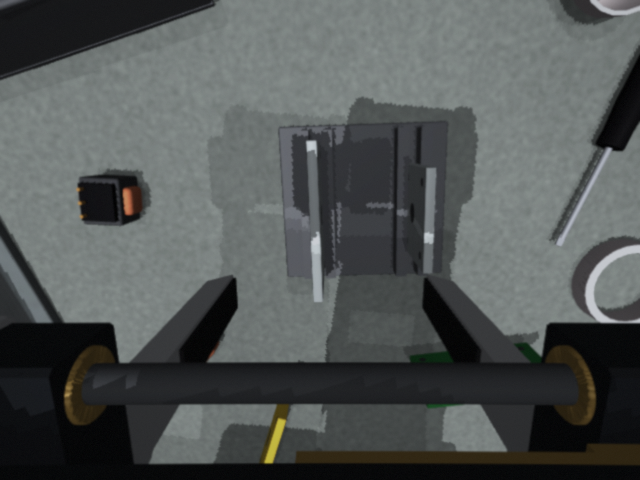

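The wrist view shows the long plate at (314,220) and the short one at (430,220), with nothing between the fingers' paths. The wrist fit gives centre (564.1,-174.7) at -15.2°. I descend now.

Emit:
{"name": "jog_arm", "arguments": {"moves": [[[14,8,0,0,0,1.8],[0,0,-30,0,0,0],[0,0,-30,0,0,0],[0,0,-30,0,0,0],[0,0,0,0,0,0]]]}}

```text
clock: 1.65
eef_pos: [569.7, -165.9, 126.6]
eef_rot: [-2.45, 1.564, 2.009]
wrist_force: [-0.3, -0.9, -0.2]
finger_gap: 94.1
```

Run:
```python
from st import *
from m import *
im,d,p=grab('wrist'); P=xyz(d,p); S=P.reshape(-1,3)
L=np.array([565,-173]); M=(S[:,2]>84)&(S[:,2]<97)&(np.hypot(*(S[:,:2]-L).T)<75); Q=S[M]
fit(Q,'long'); l=cv2.fitLine(Q[:,:2].astype(np.float32),cv2.DIST_HUBER,0,.01,.01).ravel(); print(np.degrees(np.arctan2(l[1],l[0])),l)
```

```text
1.65 [ 569.7 -165.9  126.6] jaw -104.55 down [-0.003  0.007 -1.   ] F [-0.3 -0.9 -0.2] M [ 0.04 -0.07 -0.05] gap 94.05134982229146 j [-0.35  0.49  1.49  0.01  1.16  1.48]
long 2909 c [ 571.6 -176.8] size [  8.1 113.5] ang 164.81 z 90.4
-15.196518 [ 9.6503240e-01 -2.6213053e-01  5.7602216e+02 -1.7788567e+02]
```

Emit:
{"name": "jog_arm", "arguments": {"moves": [[[-5.7,-8.8,0,-0.4,-0.2,-0.6],[0,0,0,0,0,0],[0,0,-25,0,0,0],[0,0,-20,0,0,0],[0,0,0,0,0,0]]]}}

```text
clock: 2.2
eef_pos: [567.1, -178.2, 91.5]
eef_rot: [1.419, 1.554, -0.419]
wrist_force: [0.1, -0.2, 0.6]
finger_gap: 94.1
```

```bash
python3 st.py
```

```text
2.2 [ 567.1 -178.2   91.5] jaw -105.31 down [ 0.015 -0.007 -1.   ] F [ 0.1 -0.2  0.6] M [ 0.07 -0.03 -0.03] gap 94.05891068220771 j [-0.37  0.53  1.53 -0.    1.07  1.47]
```

Emit:
{"name": "jog_arm", "arguments": {"moves": [[[-3,3.5,-11,0,0,0],[0,0,0,0,0,0],[0,0,0,0,0,0]]]}}

```text
clock: 2.5
eef_pos: [565.1, -175.2, 83.5]
eef_rot: [1.43, 1.55, -0.408]
wrist_force: [0.4, 0.5, -0.3]
finger_gap: 93.7
```

```bash
python3 st.py
```

```text
2.5 [ 565.1 -175.2   83.5] jaw -105.34 down [ 0.019 -0.008 -1.   ] F [ 0.4  0.5 -0.3] M [ 0.02 -0.03 -0.04] gap 93.68206871670307 j [-0.36  0.53  1.55 -0.    1.04  1.48]
```

Emit:
{"name": "jog_arm", "arguments": {"moves": [[[-1,0.4,-4,0.45,1.0,0.1],[0,0,0,0,0,0],[0,0,0,0,0,0]]]}}

```text
clock: 2.8
eef_pos: [564.6, -175.0, 80.7]
eef_rot: [1.618, 1.569, -0.219]
wrist_force: [0.5, 0.8, 0.5]
finger_gap: 94.0
```

```bash
python3 st.py
```

```text
2.8 [ 564.6 -175.    80.7] jaw -105.22 down [ 0.002 -0.    -1.   ] F [0.5 0.8 0.5] M [0.08 0.01 0.04] gap 94.03554627771554 j [-0.36  0.54  1.54  0.    1.06  1.47]
```

Upright and aligned. Close.

Emit:
{"name": "jog_arm", "arguments": {"moves": [[[0,0,-1.5,0,0,0],[0,0,0,0,0,0],[0,0,0,0,0,0],[0,0,0,0,0,0],[0,0,0,0,0,0]]], "gripper": -1, "squeeze": 50}}

```text
clock: 3.3
eef_pos: [564.7, -175.0, 79.3]
eef_rot: [1.599, 1.568, -0.238]
wrist_force: [0.5, -0.2, -0.3]
finger_gap: 57.5
```

Emit:
{"name": "jog_arm", "arguments": {"moves": [[[0,0,0,0,0,0],[0,0,0,0,0,0],[0,0,0,0,0,0],[0,0,0,0,0,0]]]}}

```text
clock: 3.7
eef_pos: [564.7, -175.0, 79.3]
eef_rot: [1.599, 1.568, -0.238]
wrist_force: [0.1, 0.4, -0.4]
finger_gap: 25.4
```

```bash
python3 st.py
```

```text
3.7 [ 564.7 -175.    79.3] jaw -105.22 down [ 0.002 -0.001 -1.   ] F [ 0.1  0.4 -0.4] M [ 0.03 -0.03 -0.  ] gap 25.447903876913212 j [-0.36  0.54  1.54  0.    1.06  1.47]
```

Emit:
{"name": "jog_arm", "arguments": {"moves": [[[0,0,0,0,0,0],[0,0,0,0,0,0],[0,0,0,0,0,0],[0,0,0,0,0,0],[0,0,0,0,0,0]]]}}

```text
clock: 4.2
eef_pos: [564.8, -175.0, 79.3]
eef_rot: [1.585, 1.568, -0.252]
wrist_force: [-0.3, -0.7, -0.7]
finger_gap: 7.8
```

```bash
python3 st.py
```

```text
4.2 [ 564.8 -175.    79.3] jaw -105.22 down [ 0.002 -0.001 -1.   ] F [-0.3 -0.7 -0.7] M [ 0.02  0.01 -0.02] gap 7.802757033922617 j [-0.36  0.54  1.54  0.    1.06  1.47]
```

Gripped, with the gap at 7.8 mm. Lifting.

Emit:
{"name": "jog_arm", "arguments": {"moves": [[[0,0,15,0,0,0],[0,0,25,0,0,0],[0,0,30,0,0,0],[0,0,30,0,0,0],[0,0,10,0,0,0]]]}}

```text
clock: 4.7
eef_pos: [563.0, -174.4, 194.4]
eef_rot: [-1.851, 1.569, 2.596]
wrist_force: [-1.0, 0.2, -2.6]
finger_gap: 7.5
```

```bash
python3 st.py
```

```text
4.7 [ 563.  -174.4  194.4] jaw -105.22 down [-0.001  0.001 -1.   ] F [-1.   0.2 -2.6] M [0.07 0.05 0.03] gap 7.543404650709063 j [-0.36  0.41  1.44  0.    1.29  1.47]
```

Emit:
{"name": "jog_arm", "arguments": {"moves": [[[0,25,0,0,0,2],[0,37,0,0,0,4],[0,37,0,0,0,4],[0,37,0,0,0,4],[0,37,0,0,0,4]]]}}

```text
clock: 5.2
eef_pos: [561.8, 0.1, 195.8]
eef_rot: [0.787, 1.57, -0.732]
wrist_force: [1.3, 0.2, -2.4]
finger_gap: 7.7
```

Emit:
{"name": "jog_arm", "arguments": {"moves": [[[0,37,0,0,0,1],[0,37,0,0,0,0],[0,37,0,0,0,0],[0,25,0,0,0,0],[0,15,0,0,0,0]]]}}

```text
clock: 5.7
eef_pos: [559.3, 159.6, 194.1]
eef_rot: [-1.522, 1.568, -3.017]
wrist_force: [0.1, -0.1, -1.8]
finger_gap: 7.9
```

Emit:
{"name": "jog_arm", "arguments": {"moves": [[[0,0,0,0,0,0],[0,0,0,0,0,0]]]}}

```text
clock: 5.9
eef_pos: [558.9, 160.5, 193.4]
eef_rot: [-1.476, 1.566, -2.969]
wrist_force: [-0.2, 0.6, -1.4]
finger_gap: 7.1
```

```bash
python3 st.py
```

```text
5.9 [558.9 160.5 193.4] jaw -85.54 down [-0.004 -0.001 -1.   ] F [-0.2  0.6 -1.4] M [-0.01  0.02 -0.03] gap 7.143564893716855 j [0.22 0.4  1.46 0.   1.29 1.71]
```

Run:
```python
from st import *
from m import *
im,d,p=grab('wrist'); P=xyz(d,p); np.savez('w2.npz',im=im,P=P)
im2,d2,p2=grab('side'); np.savez('s2.npz',im=im2,P=xyz(d2,p2))
cv2.imwrite('pics/ws2.png',np.hstack([cv2.resize(im,(400,300)),cv2.resize(im2,(400,300))]))
S=P.reshape(-1,3)
def zs(lo,hi,c,r): 
    M=(S[:,2]>lo)&(S[:,2]<hi)&(np.hypot(*(S[:,:2]-c).T)<r); return S[M]
h=zs(82,90,(700,180),45); print(len(h)); 
if len(h)>50: fit(h,'housing')
l=zs(36,49,(555,170),100); print(len(l)); fit(l,'lips')
q=cv2.fitLine(l[:,:2].astype(np.float32),cv2.DIST_HUBER,0,.01,.01).ravel(); print(np.degrees(np.arctan2(q[1],q[0])),q)
```

```text
5.9 [558.9 160.5 193.4] jaw -85.54 down [-0.004 -0.001 -1.   ] F [-0.2  0.6 -1.4] M [-0.01  0.02 -0.03] gap 7.143564893716855 j [0.22 0.4  1.46 0.   1.29 1.71]
5294
housing 5294 c [697.7 179.6] size [39.7 49.9] ang 93.82 z 85.5
2483
lips 2483 c [576.9 171.9] size [ 35. 126.] ang 3.67 z 42.9
0.94546676 [9.9986386e-01 1.6500760e-02 5.8137286e+02 1.8229352e+02]
```

View pics/ws2.png

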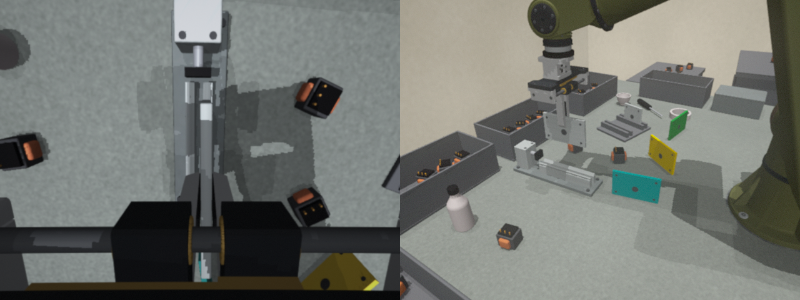

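The left half (wrist) shows the plate in hand at (205,150) next to the groove, the black pad at (197,72) and the housing at (197,20). The right half (side) shows the plate hanging upright. Next I measure the in-hand plate in the same wrist view.

Run:
```python
from m import *
z=np.load('w2.npz'); S=z['P'].reshape(-1,3)
c=np.array([559,160.5]); a=np.radians(3.75); ax=np.array([np.cos(a),np.sin(a)]); n=np.array([-ax[1],ax[0]])
t=(S[:,:2]-c)@ax; w=(S[:,:2]-c)@n
for lo,hi in [(198,212),(185,198),(165,180),(140,160)]:
    M=(S[:,2]>lo)&(S[:,2]<hi)&(abs(w)<12)&(t>15)&(t<75); 
    if M.sum()<20: print(lo,M.sum()); continue
    Q=S[M]; print(lo,'w',np.percentile(w[M],[2,50,98]).round(1),'t',np.percentile(t[M],[1,99]).round(1)); fit(Q,'pl')
# groove relative to origin
o=np.array([560.3,170.7]); t=(S[:,:2]-o)@ax; w=(S[:,:2]-o)@n
for lo,hi in [(-30,0),(0,30),(30,60),(60,80)]:
    for side in (-1,1):
        M=(S[:,2]>36)&(S[:,2]<50)&(t>lo)&(t<hi)&(w*side>2)&(w*side<25)
        if M.sum()>20: print(lo,side,M.sum(),np.percentile(w[M],[3,97]).round(1))
M=(S[:,2]>54)&(S[:,2]<76)&(t>75)&(t<104)&(abs(w)<25); print('pad t,w',np.percentile(t[M],[2,50,98]).round(1),np.percentile(w[M],[2,50,98]).round(1))
```

```text
198 w [-3.8  0.1  4. ] t [15.6 63.4]
pl 2359 c [598.2 163.1] size [ 8.  48.6] ang 4.03 z 204.3
185 16
165 15
140 w [-2.7  0.1  3.6] t [63.1 63.3]
pl 22 c [622. 165.] size [0.2 6.7] ang 93.77 z 147.7
-30 1 475 [ 6.3 17.5]
0 1 495 [ 6.2 17.3]
30 -1 37 [-16.7  -6.1]
30 1 523 [ 6.2 16.9]
60 -1 387 [-17.3  -5.9]
60 1 372 [ 6.1 17.4]
pad t,w [ 84.7  90.9 103.3] [-14.   -0.4  14.2]
```

Emit:
{"name": "jog_arm", "arguments": {"moves": [[[1.4,10.2,0,0.05,-0.2,-0.4],[0,0,0,0,0,0],[0,0,-25,0,0,0],[0,0,-25,0,0,0],[0,0,-10,0,0,0]]]}}

```text
clock: 6.5
eef_pos: [562.0, 168.8, 134.1]
eef_rot: [1.763, 1.566, 0.258]
wrist_force: [-0.7, 0.0, -2.2]
finger_gap: 7.4
```

Emit:
{"name": "jog_arm", "arguments": {"moves": [[[0,0,0,0,0,0],[0,0,0,0,0,0]]]}}

```text
clock: 6.7
eef_pos: [561.9, 168.4, 133.8]
eef_rot: [1.759, 1.568, 0.253]
wrist_force: [-0.0, 0.1, -2.3]
finger_gap: 8.0
```

```bash
python3 st.py
```

```text
6.7 [561.9 168.4 133.8] jaw -86.29 down [ 0.003  0.001 -1.   ] F [-0.   0.1 -2.3] M [0.05 0.   0.02] gap 8.040793696485732 j [0.23 0.46 1.51 0.   1.16 1.73]
```

Emit:
{"name": "jog_arm", "arguments": {"moves": [[[-1.6,2.3,0,0,0.15,0],[0,0,-10,0,0,0],[0,0,0,0,0,0]]]}}

```text
clock: 7.0
eef_pos: [561.1, 171.0, 125.5]
eef_rot: [1.945, 1.567, 0.439]
wrist_force: [-0.8, -1.2, -3.1]
finger_gap: 8.0
```

```bash
python3 st.py
python3 - <<'E'
from m import *
im,d,p=grab('wrist'); S=xyz(d,p).reshape(-1,3)
a=np.radians(3.75); ax=np.array([np.cos(a),np.sin(a)]); n=np.array([-ax[1],ax[0]])
o=np.array([560.3,170.7]); t=(S[:,:2]-o)@ax; w=(S[:,:2]-o)@n
for lo,hi,t0,t1,W,nm in [(120,145,15,75,12,'plate'),(36,50,-30,80,25,'lips'),(55,76,75,104,25,'pad'),(82,90,110,165,30,'hous')]:
    M=(S[:,2]>lo)&(S[:,2]<hi)&(abs(w)<W)&(t>t0)&(t<t1)
    if M.sum()>20: print(nm,'w',np.percentile(w[M],[2,50,98]).round(1),'t',np.percentile(t[M],[1,99]).round(1)); fit(S[M],nm)
E
```

```text
7.0 [561.1 171.  125.5] jaw -86.29 down [ 0.003  0.002 -1.   ] F [-0.8 -1.2 -3.1] M [0.   0.05 0.01] gap 7.953434429881716 j [0.23 0.47 1.52 0.   1.14 1.74]
plate w [-4.1 -0.1  3.7] t [15.7 64.4]
plate 2407 c [600. 173.] size [ 8.  49.5] ang 3.34 z 136.6
lips w [-17.    5.9  17.1] t [-12.4  78.9]
lips 4783 c [591.8 172.8] size [35.1 96.1] ang 3.67 z 43.2
pad w [-14.3  -0.4  13.9] t [ 84.7 103.6]
pad 1581 c [654.4 176.7] size [19.3 29.5] ang 93.71 z 74.1
hous w [-23.7  -0.   23.4] t [117.9 138.3]
hous 5097 c [688.2 178.9] size [21.1 49.9] ang 93.39 z 85.5
```

Emit:
{"name": "jog_arm", "arguments": {"moves": [[[0,0,-10,0,0,0.3],[0,0,-10,0,0,0],[0,0,-7,0,0,0],[0,0,-5,0,0,0],[0,0,0,0,0,0]]]}}

```text
clock: 7.55
eef_pos: [561.3, 171.1, 91.3]
eef_rot: [1.903, 1.566, 0.403]
wrist_force: [-0.9, -0.5, -2.9]
finger_gap: 7.6
```

```bash
python3 st.py
```

```text
7.55 [561.3 171.1  91.3] jaw -85.96 down [ 0.004  0.002 -1.   ] F [-0.9 -0.5 -2.9] M [0.01 0.02 0.07] gap 7.582190274136479 j [0.23 0.52 1.55 0.   1.07 1.73]
```

Emit:
{"name": "jog_arm", "arguments": {"moves": [[[0,0,-4,0,0.2,0],[0,0,-4,0,0,0],[0,0,-1,0,0,0],[0,0,0,0,0,0]]]}}

```text
clock: 7.95
eef_pos: [561.6, 171.1, 81.7]
eef_rot: [2.702, 1.569, 1.201]
wrist_force: [-0.6, 0.9, -2.3]
finger_gap: 7.5
```

```bash
python3 st.py
```

```text
7.95 [561.6 171.1  81.7] jaw -85.97 down [ 0.001  0.002 -1.   ] F [-0.6  0.9 -2.3] M [-0.01 -0.02 -0.1 ] gap 7.469243592354411 j [0.23 0.53 1.55 0.   1.06 1.73]
```

Emit:
{"name": "jog_arm", "arguments": {"moves": [[[0,0,-1,0,0,0],[0,0,0,0,0,0]]]}}

```text
clock: 8.15
eef_pos: [561.8, 171.2, 81.6]
eef_rot: [2.44, 1.568, 0.939]
wrist_force: [0.1, 0.0, -2.4]
finger_gap: 7.8
```

Emit:
{"name": "jog_arm", "arguments": {"moves": [[[0,0,-0.7,0,0,0],[0,0,0,0,0,0]]]}}

```text
clock: 8.35
eef_pos: [562.0, 171.3, 81.4]
eef_rot: [2.27, 1.567, 0.77]
wrist_force: [-0.2, 0.4, -2.1]
finger_gap: 7.9
```

Emit:
{"name": "jog_arm", "arguments": {"moves": [[[-0.5,0,-1.5,0,0,0],[-0.3,0,-1.5,0,0,0]]]}}

```text
clock: 8.55
eef_pos: [562.1, 171.4, 81.2]
eef_rot: [1.964, 1.565, 0.464]
wrist_force: [-8.6, -2.7, 18.3]
finger_gap: 7.3
```

Emit:
{"name": "jog_arm", "arguments": {"moves": [[[0,0,-1.5,0,0,0]]]}}

```text
clock: 8.65
eef_pos: [562.1, 171.4, 81.2]
eef_rot: [1.928, 1.565, 0.428]
wrist_force: [-10.7, -1.9, 17.4]
finger_gap: 7.4
```

```bash
python3 st.py
```

```text
8.65 [562.1 171.4  81.2] jaw -85.95 down [ 0.006  0.003 -1.   ] F [-10.7  -1.9  17.4] M [-0.6   2.24  0.08] gap 7.420046098166906 j [0.23 0.53 1.55 0.   1.05 1.73]
```

Emit:
{"name": "jog_arm", "arguments": {"moves": [[[0,0,0,0,0,0],[0,0,0,0,0,0],[0,0,0,0,0,0]]]}}

```text
clock: 8.95
eef_pos: [562.2, 171.4, 81.5]
eef_rot: [1.914, 1.564, 0.414]
wrist_force: [1.1, 0.3, -1.0]
finger_gap: 7.7
```

```bash
python3 st.py
cat > chk.py <<'E'
from m import *
im,d,p=grab('wrist'); S=xyz(d,p).reshape(-1,3)
im2,_,_=grab('side')
a=np.radians(3.75); ax=np.array([np.cos(a),np.sin(a)]); n=np.array([-ax[1],ax[0]])
o=np.array([560.3,170.7]); t=(S[:,:2]-o)@ax; w=(S[:,:2]-o)@n
for lo,hi,t0,t1,W,nm in [(87,98,15,105,12,'plate'),(36,50,-30,80,25,'lips'),(68,77,78,108,20,'padtop'),(82,88,110,165,30,'hous')]:
    M=(S[:,2]>lo)&(S[:,2]<hi)&(abs(w)<W)&(t>t0)&(t<t1)
    if M.sum()>20: print(nm,M.sum(),'w',np.percentile(w[M],[2,50,98]).round(1),'t',np.percentile(t[M],[2,98]).round(1),'slope',np.polyfit(t[M],S[M,2],1).round(4)); fit(S[M],nm)
E
python3 chk.py
python3 - <<'E'
from m import *
im,d,p=grab('side'); cv2.imwrite('pics/s3.png',cv2.resize(im[120:320,160:400],None,fx=3,fy=3))
E
```

```text
8.95 [562.2 171.4  81.5] jaw -85.95 down [ 0.006  0.003 -1.   ] F [ 1.1  0.3 -1. ] M [-0.02 -0.06  0.02] gap 7.6784581042615185 j [0.23 0.53 1.55 0.   1.05 1.73]
plate 2436 w [-3.6  0.4  4.1] t [16.2 64.9] slope [2.4000e-03 9.2626e+01]
plate 2436 c [600.5 173.5] size [ 8.  50.5] ang 3.66 z 92.7
lips 6335 w [-17.   -5.5  17. ] t [ 4.1 78.4] slope [2.20000e-03 4.22412e+01]
lips 6335 c [599.9 173.3] size [35.2 80.3] ang 3.71 z 42.9
padtop 2161 w [-14.3  -0.1  14.2] t [ 84.8 106. ] slope [ -0.2943 100.4466]
padtop 2161 c [656.4 176.8] size [23.3 29.8] ang 93.37 z 74.3
hous 3128 w [-23.9  -0.6  23.2] t [117.6 124.5] slope [ 0.2001 61.0425]
hous 3128 c [681.1 178.2] size [ 7.9 50.1] ang 94.0 z 85.3
```

View pics/s3.png

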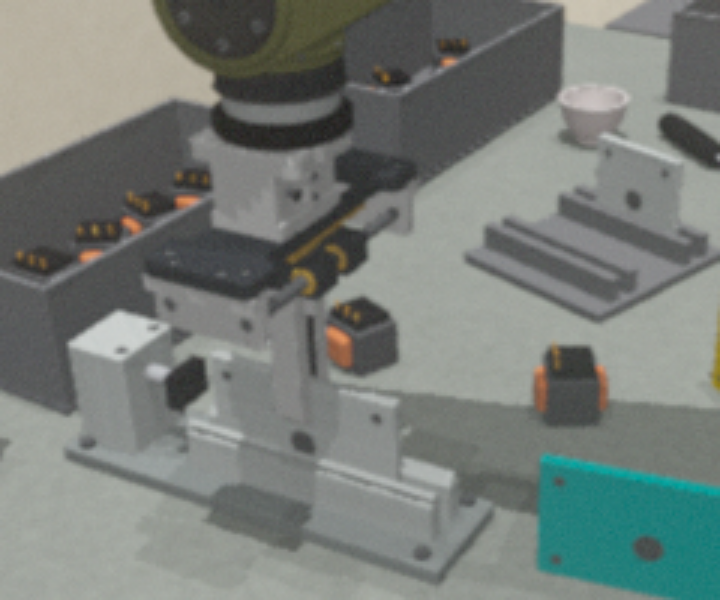

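The side crop shows the plate standing in the groove at (300,410), clear of the black pad at (185,380). Its top is at z = 92.7, so it is seated, and about 20 mm remains to the pad. Now I slide it.

Emit:
{"name": "jog_arm", "arguments": {"moves": [[[4,0.2,-0.3,0,0,0],[4,0.2,-0.3,0,0,0],[4,0.2,-0.3,0,0,0],[0,0,0,0,0,0]]]}}

```text
clock: 9.5
eef_pos: [575.0, 172.2, 81.3]
eef_rot: [2.014, 1.565, 0.514]
wrist_force: [-0.1, -0.4, 0.8]
finger_gap: 7.6
```

```bash
python3 st.py
```

```text
9.5 [575.  172.2  81.3] jaw -85.95 down [ 0.005  0.003 -1.   ] F [-0.1 -0.4  0.8] M [0.05 0.21 0.  ] gap 7.605856211802672 j [0.23 0.55 1.51 0.   1.07 1.73]
```

Emit:
{"name": "jog_arm", "arguments": {"moves": [[[3,0.2,-0.3,0,0,0],[3,0.2,-0.3,0,0,0],[3,0.2,-0.3,0,0,0],[0.3,0,-0.2,0,0,0]]]}}

```text
clock: 9.9
eef_pos: [584.2, 173.0, 81.3]
eef_rot: [2.26, 1.567, 0.76]
wrist_force: [-5.4, -0.0, 5.4]
finger_gap: 7.8
```

Emit:
{"name": "jog_arm", "arguments": {"moves": [[[3,0.2,-0.2,0,0,0],[2,0.1,-0.2,0,0,0]]]}}

```text
clock: 10.1
eef_pos: [588.0, 173.3, 81.4]
eef_rot: [-2.734, 1.568, 2.05]
wrist_force: [-13.4, -1.4, 11.1]
finger_gap: 7.7
```

```bash
python3 st.py
```

```text
10.1 [588.  173.3  81.4] jaw -85.93 down [-0.001  0.002 -1.   ] F [-13.4  -1.4  11.1] M [-0.32  2.21 -0.03] gap 7.733186910995388 j [0.23 0.58 1.47 0.   1.09 1.72]
```

Emit:
{"name": "jog_arm", "arguments": {"moves": [[[2.5,0.2,0,0,0,0],[1.5,0.1,0,0,0,0],[0.5,0,0,0,0,0]]]}}

```text
clock: 10.4
eef_pos: [590.2, 173.4, 81.7]
eef_rot: [-1.74, 1.562, 3.043]
wrist_force: [-7.1, -0.8, 4.2]
finger_gap: 7.7
```

```bash
python3 st.py; python3 chk.py
```

```text
10.4 [590.2 173.4  81.7] jaw -85.92 down [-0.008  0.001 -1.   ] F [-7.1 -0.8  4.2] M [-0.2   0.86 -0.11] gap 7.72044199574006 j [0.23 0.59 1.45 0.   1.11 1.72]
plate 3897 w [-8.5  0.4  8.7] t [16.9 92.4] slope [-6.60000e-03  9.29922e+01]
plate 3897 c [614.  176.7] size [23.7 78.6] ang 13.04 z 92.6
lips 3913 w [-17.   -5.6  17.1] t [30.1 79.5] slope [1.000e-02 4.174e+01]
lips 3913 c [587.6 172.5] size [ 35.1 105.2] ang 3.7 z 42.8
padtop 1779 w [-14.5   0.   14.2] t [ 93.5 106.6] slope [-0.2363 97.4914]
padtop 1779 c [660.8 177.1] size [14.4 29.9] ang 93.94 z 74.5
hous 13268 w [-23.9  -0.2  23.4] t [118.3 151.6] slope [3.7000e-03 8.4948e+01]
hous 13268 c [695.2 179.3] size [35.1 50.2] ang 93.62 z 85.5
```

Emit:
{"name": "jog_arm", "arguments": {"moves": [[[1.5,0.1,-0.4,0,0,0],[1.2,0.1,-0.4,0,0,0]]]}}

```text
clock: 10.7
eef_pos: [591.2, 173.6, 81.9]
eef_rot: [-1.652, 1.558, 3.132]
wrist_force: [-14.6, -2.6, 12.7]
finger_gap: 7.8
```

```bash
for i in 1 2 3; do python3 st.py; python3 chk.py | grep -E "^(plate|padtop) .*w"; done; python3 st.py
```

```text
10.7 [591.2 173.6  81.9] jaw -85.91 down [-0.013  0.    -1.   ] F [-14.6  -2.6  12.7] M [-0.45  2.34 -0.09] gap 7.821128687695656 j [0.22 0.59 1.45 0.   1.11 1.72]
plate 3936 w [-8.5  0.5  8.6] t [17.1 93.2] slope [-1.13000e-02  9.33416e+01]
padtop 1771 w [-14.5  -0.3  14.4] t [ 94.5 106.7] slope [-0.1925 93.3946]
10.8 [591.3 173.6  81.9] jaw -85.91 down [-0.013  0.    -1.   ] F [-15.6  -2.6  13.8] M [-0.42  2.46 -0.04] gap 7.64464064516016 j [0.22 0.59 1.45 0.   1.11 1.72]
plate 3927 w [-8.7  0.5  8.5] t [17.2 93.4] slope [-1.21000e-02  9.33817e+01]
padtop 1759 w [-14.5   0.1  14.4] t [ 94.5 106.3] slope [-0.1817 92.3192]
10.9 [591.2 173.6  81.9] jaw -85.91 down [-0.013  0.    -1.   ] F [-14.9  -2.5  13. ] M [-0.42  2.34 -0.11] gap 7.409131315722474 j [0.22 0.59 1.45 0.   1.11 1.72]
plate 3926 w [-8.5  0.4  8.4] t [17.2 93.2] slope [-1.24000e-02  9.33953e+01]
padtop 1752 w [-14.5  -0.3  14.4] t [ 94.5 106.3] slope [-0.1669 90.8869]
11.0 [591.3 173.6  81.9] jaw -85.91 down [-0.013  0.    -1.   ] F [-14.5  -1.3  13.7] M [-0.41  2.36 -0.07] gap 7.584628642442565 j [0.22 0.59 1.45 0.   1.11 1.72]
```

The push holds steady: the pad face moved from 84.8 to 94.5 mm, so the stop is about 9.7 mm in. I take one last look and then hand in.

Run:
```python
from m import *
im,d,p=grab('side'); cv2.imwrite('pics/s4.png',cv2.resize(im[120:320,160:400],None,fx=3,fy=3))
```

```text
(no output)
```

View pics/s4.png

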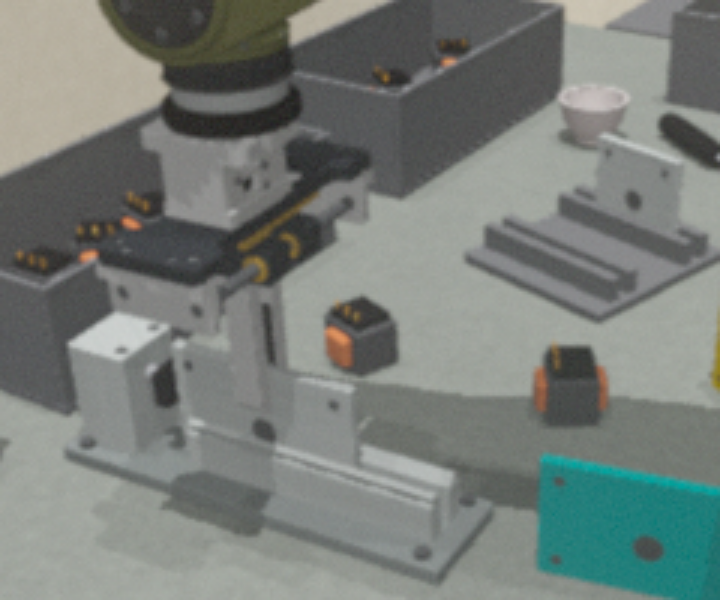

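The plate is in the groove and against the pad at (165,385). The short plate and the transformers in view have not moved.

```bash
python3 st.py; python3 -c "
from cell import manip; print(manip.sign_off())"
```

```text
11.05 [591.2 173.6  81.9] jaw -85.91 down [-0.013  0.    -1.   ] F [-15.5  -2.2  13. ] M [-0.36  2.34 -0.07] gap 7.653228800237023 j [0.22 0.59 1.45 0.   1.11 1.72]
the job is handed in; nothing more can be done
None
```

I took the longer plate out of the rack, lowered it to the floor of the jig's groove and slid it against the sprung stop. I handed the job in at 11 s with the gripper still holding the plate and pushing.

**Before pressing:** the plate's top edge measured z = 92.7 mm (92 is fully down). It was within about 0.4 mm of the groove's centre line and about 20 mm short of the stop.

**Last checks:**
- **Stop:** it is about 9.7 mm in, so about 9.7 N from the spring, and the position stayed steady over several readings.
- **Plate:** it is tilted about 0.012 rad along the groove, and its centre is at about z = 53 mm.
- **Bystanders:** the side picture shows the short plate and the two transformers near the jig unmoved. The third transformer was outside that last crop, and the arm never went near it.

**One disagreement:** the wrist force read about 15 N along the groove, more than the spring's 9.7 N. I put the rest down to floor friction, because the plate is also pressed down with about 13 N. I relied on how far the stop had moved rather than on the wrist reading. The contact force on the stop itself was not measured directly.

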